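Lock out the trainer supply with a bolt pin and hang the tag

ROBOT

A 6-joint arm with a two-finger parallel gripper is mounted at the origin on the work surface. World frame = base frame: x ahead of the robot, y to its left, z up, the work surface at z = 0. Lengths are in m, angles in degrees, forces in N, time in s.
With the tool pointing down it reaches from about 0.375 to 0.9 m from the base axis. Payload 3.1 kg.
Tool frame: the origin (TCP) lies at the very end of the fingers, on their centre line; the grasp point (between the pads) lies bot.grip_point_offset behind it (bot.grip_point_offset is the distance from the TCP to the grasp point, in m); z points along the fingers, y is the line along which they close (so a half turn about z gives the same grasp; the last joint's range is limited). The gripper opens to 87 mm and grips with 3 to 60 N. Pads are 19 mm wide; open, the fingers measure 117 mm over their backs; the gripper's body (75 mm by 190 mm) begins 51 mm behind the grasp point.
Start: joints at [60.418, 30.224, 82.088, -0, 67.689, -10.227], TCP at [0.207, 0.59, 0.223] pointing down, gripper open.
Joint ranges: [-176.69, 176.69], [-43.24, 126.21], [12.49, 139.97], [-82, 262], [0, 151.66], [-163.58, 163.58]. Speed limits (degrees/s): [159.86, 159.86, 180, 180, 180, 180].

INTERFACE

Orientations are given as a 3x3 rotation matrix whose columns are the frame's x, y, z axes.
In Python, from rig import bot, viewer, ticket gives the robot as it stands.
- The arm moves only by the tool servo_tool, never from a script. Its argument "targets" is a list of rows, each an object with "offset": the shift along the tool's x, y, z in m, a list of three; "dr": the turn, a rotation vector about the tool's x, y, z in degrees, a list of three. In form: [{"offset": [x, y, z], "dr": [ax, ay, az]}, ...]. A call has 1 to 20 rows; each row is the pose to reach, as a shift and turn from the pose commanded when the call began, along the tool's axes at that moment; what a row does not reach only later rows make up. A row lasts 1/12 s, in which the tool goes at most 41.7 mm and 7.16 degrees, less where a joint would pass 70% of its speed; a pose out of reach is approached as far as the arm can. A call with a gripper value outside its range is refused whole. "gripper" is the gripper command: -1 is fully open, 1 is shut, values between are in proportion, set as the call begins (left out, the last holds). The fingers move at their own pace and stop on an object; the grip force is fixed at half the most. Time passes only in rows, so rows that repeat a pose let the fingers close. It gives the time, the measured TCP pose, the force, the opening and the grip force at its end, in the units of the state.
- bot.read_state(): the state, without advancing time (a new reading comes with each control period).
- viewer.capture(name): name is "scene" or "top"; returns a dict with "color" (400x640x3 uint8, red, green, blue), "camera_matrix" (3x3 intrinsics, pixels), "k1" (the pictures are not rectified: a ray, as slopes to the right and down, at radius r is drawn at 1 + k1 r^2 times it, then the intrinsics apply), "R" (3x3) and "t" (3): a world point X has camera coordinates R X + t. Camera axes: x right, y down, z forward; pixel columns grow to the right and rows downward; lengths in m; the calibration is good to about 2 mm. A picture is of the moment at which its call begins. There is no depth.
- ticket.hand_in(): hands the job in; it is judged then, once.
The state is a dict: "time_s": time; "joint_positions": joint angles; "qvel": joint speeds; "tau": joint torques, N m; "position": TCP position; "tcp_rot": TCP orientation; "force": force on the tool from outside, world axes, zero at the start; "moment": the same for the moment, N m; "opening": opening from 0.0 (shut) to 1.0 (fully open); "grasp_force": force on a finger pad.
Only numpy, scipy, OpenCV 4.12 (cv2) and the standard library are available. Lean on these libraries where they do the work, as an engineer would, in place of code of your own. Each camera call takes 0.05 s, during which the arm holds its last target. There are 200 camera calls.

TASK

Lock out the supply station: first push the red paddle so the steel bolt slides all the way to its stop towards the black housing. Then lay the loose orange-headed pin in the open V-channel beside the yellow lugs, tip towards the lugs, and push it fully home through both lugs and the bolt until its head rests against the rear V-block; last, hang the red tag by its loop on the yellow hook so that it hangs freely and still. Leave the yellow meter, the screwdriver and the jar where they are.

Things in the scene. Friction and masses are not known exactly. Their poses are not given: they have to be found in the camera images.
- station: Fixed lockout station, grey base plate 10 mm thick. Origin at table level, on the pin axis below the near face of the near yellow lug. The pin axis runs along its +y at 40 mm height (x = 0). The bolt's 10 mm thick steel tongue runs along x between the lugs. Black housing 76 x 68 mm, 74 mm high, centred at x 74, y 24 mm.
- bolt (a joint): Slide of the steel bolt along the station's +x, m. 0 = fully back (supply on), 0.060 = at its stop (off), where its 16 mm hole lies on the pin axis. Friction about 3 N; stays where it is left.
- paddle (a point): Centre of the rear (-x of the station) face of the red paddle on the bolt, moves with the bolt. Paddle 10 mm thick along x, 38 mm wide along y, from 45 to 89 mm above the table; this point is 70 mm up. Push it towards the station's +x. The steel guides below it are 26 mm high.
- channel (a point): On the pin axis, mid-gap between the two V-blocks; axes as the station. In station y the V-blocks span -14 to 0 and -82 to -70 mm, gap 56 mm (base plate 30 mm below the axis). 90-degree Vs open upwards, mouth about 38 mm wide, 50 mm over all, top 12 mm above the axis; they centre a 12 mm pin on it. This point is at y -42 mm.
- far_hole (a point): Centre of the hole at the outer face of the far lug, on the pin axis; axes as the station. The two yellow lugs are 44 mm wide, 8 mm thick, top 66 mm up, at station y 0 to 8 and 20 to 28 mm, each with a 16 mm hole. With its head against the stop the pin's tip stands 8 mm past this point.
- head_stop (a point): Point on the pin axis at the rear face of the rear V-block, against which the pin's head comes to rest; axes as the station.
- pin: Loose steel pin of 12 mm diameter with an orange head of 18 mm diameter, 8 mm thick. Origin on the pin's axis, 45 mm from the tip; +x points to the tip. Shank from x -73 to 45 mm (tapered over the last 7 mm), head from -81 to -73 mm. About 100 g. Starts lying in the blue cradle's V-blocks, axis 34 mm above the table.
- pin_tip (a point): Centre of the pin's pointed end.
- pin_head (a point): Centre of the outer face of the pin's orange head.
- cradle: Fixed blue pin cradle. Origin at table level below the pin's origin; pin along x. V-blocks at x 28 to 40 and -52 to -40 mm, 50 mm wide, top 46 mm up; free gap of 68 mm between them, base plate 6 mm thick.
- tag: Loose red lockout tag, about 60 g, a plate standing on edge in the grey rack. Origin at the centre of its lower edge; z up, x across its thickness, y along its width. Plate 60 mm wide, 6 mm thick, 50 mm high; above it a loop with an opening 44 mm wide and 36 mm high (z 50 to 86 mm), a top bar 8 x 8 mm (z 86 to 94), and a black grip tab 24 mm wide, 10 mm thick (along x), z 94 to 122 mm.
- tag_bar (a point): Middle of the underside of the tag's top bar, 86 mm above its lower edge.
- rack: Fixed grey rack, 60 x 90 mm. Origin at table level under its centre. Slot along its y, 7.6 mm wide, floor 8 mm up, top of the walls 34 mm up, holds the tag upright.
- hookpost: Fixed hook post, 166 mm high, on an 80 mm foot. Origin at table level below the hook's root at the post's front face. The yellow hook is an 8 mm rod that runs along its -x, 150 mm up, for 70 mm, and ends in a tip turned up to 168 mm at x -80 mm.
- hook_seat (a point): Top of the hook's rod halfway along (x -40 mm, 154 mm up); axes as the hook post.
- hook_tip (a point): Topmost point of the hook's upturned tip.
- meter: Bystander: yellow multimeter lying flat, 75 x 140 x 40 mm, origin under its centre.
- driver: Bystander: screwdriver, 180 mm long, lying along its x.
- jar: Bystander: amber jar, 56 mm diameter, 70 mm high, origin under its centre.
There are look-alikes about, which are no part of the job. There is more than one size of the tag; the job needs the largest.

How it is judged:
By the outcome, as a careful person would: the job done as asked, in the order asked, and still so for the second after the job is handed in, with the robot touching nothing.
It also fails if it takes over 72 s, if anything falls off the work surface, if the arm or the gripper's body presses on something with over 40 N, if the wrist force passes 120 N, or if a joint passes its speed limit or range.

## Working session

There is one attempt and no reset: what is moved stays moved. The work goes in short steps, Python scripts to look and compute and a tool call to move; the robot and the scene stay as the last step left them, time stands still between calls to the robot, and variables do not carry over. Pictures are saved under pics/ and viewed, at most 10 in all, crops included, and the job is handed in when it is done.

Besides the shell and the picture viewer there is one more tool, called after ">>>" by a JSON object that holds its "api" and its "payload". servo_tool: Moves the arm, as the interface text tells. Its arguments: {"type":"object","properties":{"targets":{"type":"array"},"gripper":{"type":"number"}},"required":["targets"]}

```bash
ls; mkdir -p pics; cat > h.py <<'E'
import numpy as np, cv2
from rig import bot, viewer, ticket
def cap(n,name):
    c=viewer.capture(n); cv2.imwrite('pics/'+name,cv2.cvtColor(c['color'],cv2.COLOR_RGB2BGR)); 
    np.savez('pics/'+n+'.npz',**{k:np.array(v) for k,v in c.items()}); return c
def load(n): return dict(np.load('pics/'+n+'.npz'))
def ray(c,u,v):
    K=c['camera_matrix']; d=np.array([(u-K[0,2])/K[0,0],(v-K[1,2])/K[1,1]]); s=d.copy()
    for _ in range(20): s=d/(1+float(c['k1'])*(s@s))
    o=-c['R'].T@c['t']; return o, c['R'].T@np.array([s[0],s[1],1])
def onz(c,u,v,z):
    o,d=ray(c,u,v); return o+d*(z-o[2])/d[2]
def proj(c,X):
    p=c['R']@np.array(X)+c['t']; s=p[:2]/p[2]; s=s*(1+float(c['k1'])*(s@s)); K=c['camera_matrix']
    return np.array([K[0,0]*s[0]+K[0,2],K[1,1]*s[1]+K[1,2]])
def tri(a,pa,b,pb):
    A=np.zeros((3,3));r=np.zeros(3)
    for c,p in((a,pa),(b,pb)):
        o,d=ray(c,*p); d/=np.linalg.norm(d); M=np.eye(3)-np.outer(d,d); A+=M; r+=M@o
    return np.linalg.solve(A,r)
E
python3 - <<'E'
from h import *
for n in('scene','top'):
    c=cap(n,n+'0.png'); print(n,c['camera_matrix'],c['k1'],-c['R'].T@c['t'],c['R'])
s=bot.read_state(); print(s['position'],s['tcp_rot'],s['opening'],bot.grip_point_offset)
E
```

```text
pics
scene [[428.70982204   0.         312.94673576]
 [  0.         428.70982204 199.17497571]
 [  0.           0.           1.        ]] -0.01749938471474994 [ 0.94871999 -0.57299857  0.90038245] [[ 0.84229099  0.53884213 -0.01396592]
 [ 0.39959748 -0.64160028 -0.65472967]
 [-0.36175647  0.54589215 -0.75573409]]
top [[442.16721155   0.         319.2718083 ]
 [  0.         442.16721155 196.97426701]
 [  0.           0.           1.        ]] -0.07080743418886705 [ 0.42672338 -0.01156823  1.47450313] [[-0.02086134 -0.99975621 -0.00723361]
 [-0.99390703  0.02152143 -0.10810016]
 [ 0.10822948  0.00493442 -0.99411369]]
[0.20678319 0.58911785 0.22166928] [[-9.43486866e-01  3.31408514e-01 -9.64482469e-04]
 [ 3.31409731e-01  9.43485428e-01 -1.68453410e-03]
 [ 3.51706214e-04 -1.90897467e-03 -9.99998116e-01]] 1.0022865691252305 0.0187
```

View pics/scene0.png

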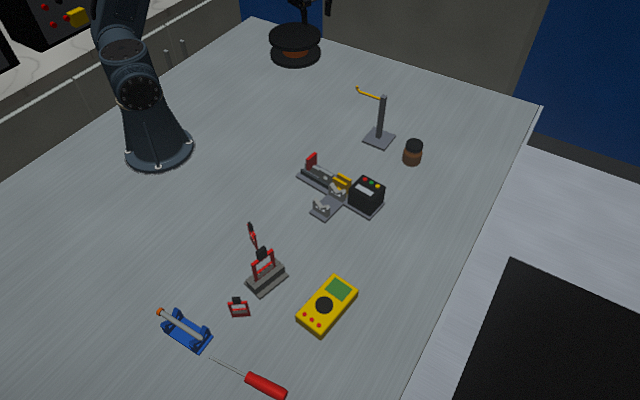

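View pics/top0.png

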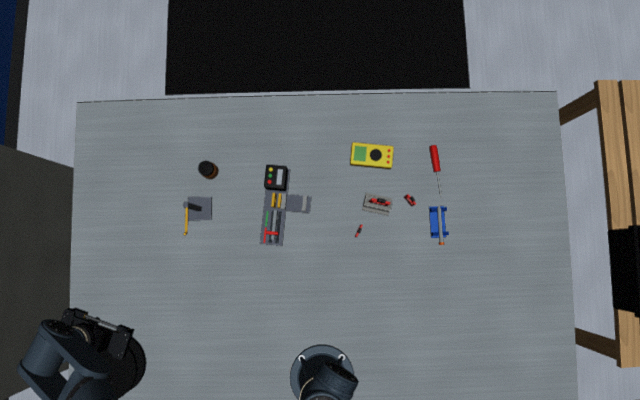

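Look-alikes for the tag: the one in the rack at scene (264,265), a small one at (238,306) and a narrow one at (251,235). The rack one looks largest. There is one pin, at (180,328). I'll check both in close crops.

```bash
python3 - <<'E'
import cv2,numpy as np
s=cv2.imread('pics/scene0.png');t=cv2.imread('pics/top0.png')
def cr(i,x0,y0,w,h,k): return cv2.resize(i[y0:y0+h,x0:x0+w],None,fx=k,fy=k,interpolation=cv2.INTER_CUBIC)
cv2.imwrite('pics/cA.png',cr(s,145,215,155,145,4)) 
cv2.imwrite('pics/cB.png',cr(s,290,80,140,145,4))
cv2.imwrite('pics/cC.png',np.vstack([cr(t,175,155,150,95,4)[:,:600], cr(t,330,190,150,55,4)]))
E
```

```text
(no output)
```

View pics/cA.png

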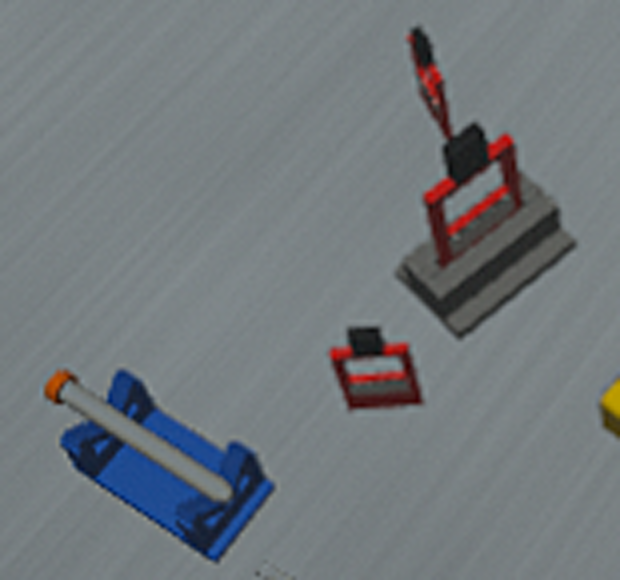

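View pics/cB.png

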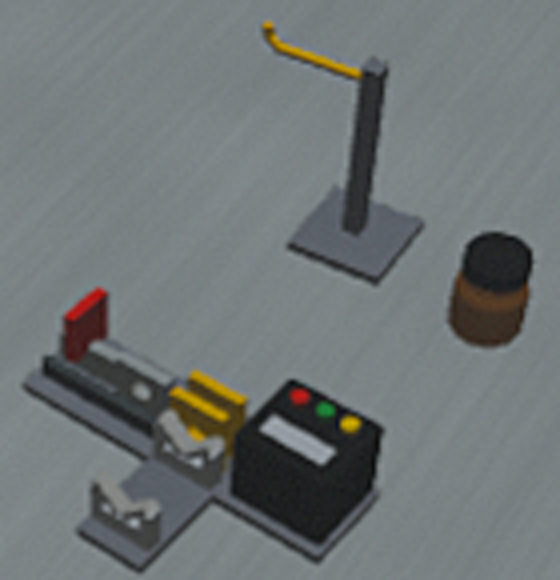

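View pics/cC.png

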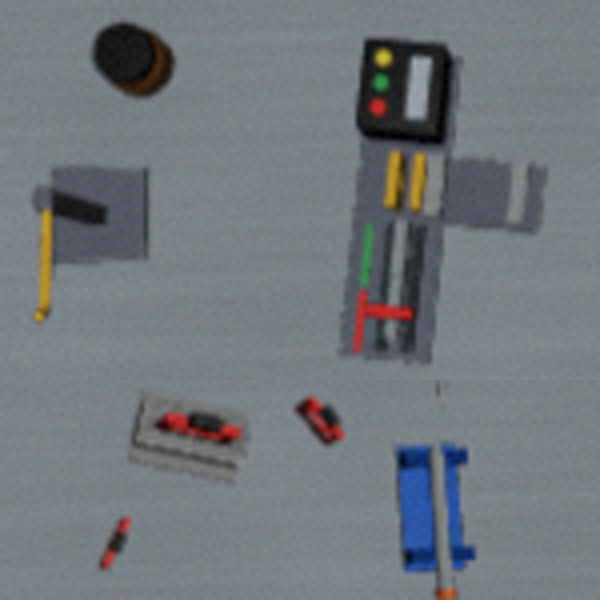

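The crops show the full-size tag standing in the rack: loop and black tab at crop A (466,152), scene (261,253). The other two are smaller and lie outside the rack. The pin runs from its head at A (56,388) to its tip at A (226,496). The hook tip is at B (268,25), and the paddle is at its rear position.

```bash
cat > m.py <<'E'
from h import *
from scipy.optimize import least_squares
S=load('scene');T=load('top')
A=lambda u,v:(S,(145+(u+.5)/4-.5,215+(v+.5)/4-.5))
B=lambda u,v:(S,(290+(u+.5)/4-.5,80+(v+.5)/4-.5))
C=lambda u,v:(T,(175+(u+.5)/4-.5,155+(v+.5)/4-.5))
D=lambda u,v:(T,(330+(u+.5)/4-.5,190+(v-380+.5)/4-.5))
def fit(pts,x0,name):
    def w(p,m):
        c,s=np.cos(p[2]),np.sin(p[2]); return [p[0]+c*m[0]-s*m[1],p[1]+s*m[0]+c*m[1],m[2]]
    f=lambda p:np.concatenate([proj(o[0],w(p,np.array(m)/1e3))-o[1] for m,o in pts])
    r=least_squares(f,x0,loss='soft_l1'); print(name,r.x[:2].round(4),np.degrees(r.x[2]).round(1),r.fun.reshape(-1,2).round(1).tolist()); return r.x
E
python3 - <<'E'
from m import *
st=fit([((0,4,66),C(418,180)),((0,24,66),C(395,181)),((0,-76,52),C(520,192)),((112,58,74),C(366,39)),((112,-10,74),C(453,46)),((36,-10,74),C(442,143)),((36,58,74),C(357,131)),
 ((36,-10,74),B(238,440)),((36,58,74),B(292,380)),((112,58,74),B(383,432)),((-22,28,66),B(192,373)),((22,28,66),B(245,400))],[.5,.1,0],'station')
fit([((-81,0,34),A(54,388)),((45,0,34),A(226,496)),((-81,0,34),D(447,597)),((45,0,34),D(437,446))],[.5,-.4,0],'pin')
fit([((0,-26,98),A(512,142)),((0,26,98),A(427,200)),((0,26,98),D(160,418)),((0,-26,98),D(240,434)),((0,0,130),A(466,127)),((0,0,130),D(207,420))],[.5,-.2,0],'tag')
fit([((-80,0,168),B(268,25)),((-80,0,168),C(40,316)),((0,0,150),B(360,73)),((0,0,150),C(47,210))],[.5,.3,0],'hook')
print('paddle top',tri(*C(388,312),*B(85,304)))
for n,a in (('tip',(C(40,316),B(268,25))),('root',(C(47,210),B(360,73))),('pinhead',(A(54,388),D(447,597))),('pintip',(A(226,496),D(437,446))),('tabtop',(A(466,127),D(207,420)))): print(n,tri(*a[0],*a[1]).round(4))
E
```

```text
station [0.5727 0.1178] -6.9 [[0.8, 0.3], [0.4, -0.5], [0.3, 0.2], [0.7, -0.8], [-0.1, -0.5], [0.1, -1.4], [0.3, -0.5], [-2.2, -1.8], [-0.6, -1.3], [0.5, -1.3], [0.3, -0.9], [0.1, -0.3]]
pin [ 0.5005 -0.3985] 1.8 [[-0.2, -0.9], [0.9, 0.3], [0.9, 0.6], [0.3, -0.2]]
tag [ 0.5592 -0.1924] -13.5 [[-19.0, 12.3], [20.3, -15.9], [1.6, 0.3], [-2.2, -0.2], [0.1, 0.9], [-0.7, 0.6]]
hook [0.5477 0.3984] 1.2 [[-0.2, -0.8], [0.2, 0.1], [0.9, 0.6], [0.0, 0.3]]
paddle top [0.46832408 0.14696069 0.08530848]
tip [0.468  0.3984 0.1645]
root [0.5471 0.3965 0.1535]
pinhead [ 0.4205 -0.4006  0.0307]
pintip [ 0.5442 -0.3968  0.0341]
tabtop [ 0.5604 -0.1937  0.1359]
```

```bash
cat >> h.py <<'E'
def Ryaw(a):
    a=np.radians(a); x=np.array([np.cos(a),np.sin(a),0]); z=np.array([0,0,-1.]); return np.column_stack([x,np.cross(z,x),z])
def go(p,yaw):
    s=bot.read_state(); R=np.array(s['tcp_rot']); off=R.T@(np.array(p)-np.array(s['position']))
    dr=np.degrees(cv2.Rodrigues(R.T@Ryaw(yaw))[0].ravel()); print('t',s['time_s'],'off',off.round(4).tolist(),'dr',dr.round(2).tolist()); return off,dr
ST=(.5727,.1178,-6.9)
def loc(f,x,y,z):
    a=np.radians(f[2]);c,s=np.cos(a),np.sin(a); return [f[0]+c*x-s*y,f[1]+s*x+c*y,z]
E
python3 - <<'E'
from m import *
fit([((0,26,98),A(512,142)),((0,-26,98),A(427,200)),((0,26,98),D(160,418)),((0,-26,98),D(240,434)),((0,0,130),A(466,127)),((0,0,130),D(207,420))],[.5,-.2,0],'tag')
go(loc(ST,-.150,.014,.13),83.1)
E
```

```text
tag [ 0.56   -0.1948] -16.2 [[-0.9, -0.2], [1.6, -1.6], [2.4, -0.3], [-1.5, -0.1], [-0.2, 1.9], [0.1, 0.3]]
t 0.1 off [-0.352, -0.3419, 0.0922] dr [-0.11, 0.06, 77.55]
```

>>> {"api": "servo_tool", "payload": {"targets": [{"offset": [-0.352,-0.342,0.092],"dr": [-0.1,0.06,77.5]},{"offset": [-0.352,-0.342,0.092],"dr": [-0.1,0.06,77.5]},{"offset": [-0.352,-0.342,0.092],"dr": [-0.1,0.06,77.5]},{"offset": [-0.352,-0.342,0.092],"dr": [-0.1,0.06,77.5]},{"offset": [-0.352,-0.342,0.092],"dr": [-0.1,0.06,77.5]},{"offset": [-0.352,-0.342,0.092],"dr": [-0.1,0.06,77.5]},{"offset": [-0.352,-0.342,0.092],"dr": [-0.1,0.06,77.5]},{"offset": [-0.352,-0.342,0.092],"dr": [-0.1,0.06,77.5]},{"offset": [-0.352,-0.342,0.092],"dr": [-0.1,0.06,77.5]},{"offset": [-0.352,-0.342,0.092],"dr": [-0.1,0.06,77.5]},{"offset": [-0.352,-0.342,0.092],"dr": [-0.1,0.06,77.5]},{"offset": [-0.352,-0.342,0.092],"dr": [-0.1,0.06,77.5]},{"offset": [-0.352,-0.342,0.092],"dr": [-0.1,0.06,77.5]},{"offset": [-0.352,-0.342,0.092],"dr": [-0.1,0.06,77.5]},{"offset": [-0.352,-0.342,0.092],"dr": [-0.1,0.06,77.5]},{"offset": [-0.352,-0.342,0.092],"dr": [-0.1,0.06,77.5]}], "gripper": 1}}

```text
time_s: 1.43
position: [0.4248, 0.1513, 0.1306]
tcp_rot: [[0.118, 0.993, -0.0], [0.993, -0.118, 0.002], [0.002, -0.0, -1.0]]
force: [0.0, 1.0, -0.6]
opening: 0.007
grasp_force: 0.0
```

```bash
python3 - <<'E'
from h import *
go(loc(ST,-.150,.014,.058),83.1)
print(bot.read_state()['joint_positions'],bot.read_state()['opening'])
E
```

```text
t 1.4333 off [-0.0016, 0.0008, 0.0726] dr [-0.02, -0.1, 0.14]
[  5.28249349  26.01533052 111.71501022   0.15660269  42.26645702
  11.92891224] 0.006715397857143087
```

>>> {"api": "servo_tool", "payload": {"targets": [{"offset": [-0.001,0,0.036]},{"offset": [-0.001,0,0.072]},{"offset": [-0.001,0,0.072]},{"offset": [-0.001,0.012,0.072]},{"offset": [-0.001,0.02,0.072]},{"offset": [-0.001,0.028,0.072]},{"offset": [-0.001,0.036,0.072]},{"offset": [-0.001,0.044,0.072]},{"offset": [-0.001,0.052,0.072]},{"offset": [-0.001,0.06,0.072]},{"offset": [-0.001,0.065,0.072]},{"offset": [-0.001,0.065,0.072]}]}}

```text
$.targets[0]: bad value
```

Each row needs "dr" as well.

>>> {"api": "servo_tool", "payload": {"targets": [{"offset": [-0.001,0,0.036],"dr": [0,0,0]},{"offset": [-0.001,0,0.072],"dr": [0,0,0]},{"offset": [-0.001,0,0.072],"dr": [0,0,0]},{"offset": [-0.001,0.012,0.072],"dr": [0,0,0]},{"offset": [-0.001,0.02,0.072],"dr": [0,0,0]},{"offset": [-0.001,0.028,0.072],"dr": [0,0,0]},{"offset": [-0.001,0.036,0.072],"dr": [0,0,0]},{"offset": [-0.001,0.044,0.072],"dr": [0,0,0]},{"offset": [-0.001,0.052,0.072],"dr": [0,0,0]},{"offset": [-0.001,0.06,0.072],"dr": [0,0,0]},{"offset": [-0.001,0.065,0.072],"dr": [0,0,0]},{"offset": [-0.001,0.065,0.072],"dr": [0,0,0]}]}}

```text
time_s: 2.43
position: [0.4929, 0.1414, 0.0591]
tcp_rot: [[0.12, 0.993, 0.005], [0.993, -0.12, 0.002], [0.002, 0.005, -1.0]]
force: [0.7, -0.2, 0.2]
opening: 0.003
grasp_force: 0.1
```

>>> {"api": "servo_tool", "payload": {"targets": [{"offset": [0,0.004,0],"dr": [0,0,0]},{"offset": [0,0.008,0],"dr": [0,0,0]},{"offset": [0,0.012,0],"dr": [0,0,0]},{"offset": [0,0.015,0],"dr": [0,0,0]}]}}

```text
time_s: 2.77
position: [0.5053, 0.1397, 0.0585]
tcp_rot: [[0.119, 0.993, 0.0], [0.993, -0.119, 0.001], [0.001, 0.0, -1.0]]
force: [-3.1, 0.2, 3.8]
opening: 0.006
grasp_force: 1.9
```

```bash
python3 - <<'E'
from h import *
t=cap('top','top1.png')['color'];s=cap('scene','scene1.png')['color']
k=lambda i,x0,y0,w,h,f:cv2.resize(i[y0:y0+h,x0:x0+w],None,fx=f,fy=f,interpolation=cv2.INTER_CUBIC)
im=np.hstack([k(t,240,155,70,100,5),k(s,290,125,110,100,4)[:500] if 0 else k(s,290,135,88,100,5)])
cv2.imwrite('pics/p1.png',im[:,:,::-1])
E
```

```text
(no output)
```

View pics/p1.png

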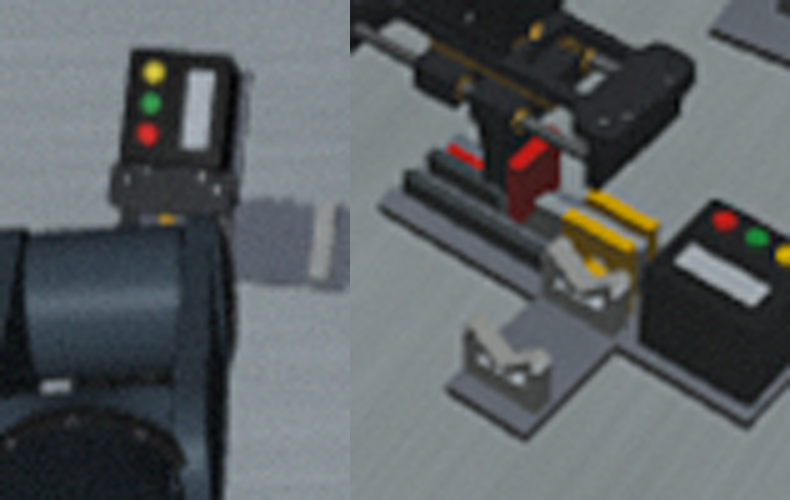

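The paddle has moved forward to right-crop (530,180) and is in contact with the fingers. I'll keep pushing.

>>> {"api": "servo_tool", "payload": {"targets": [{"offset": [0,0.003,0],"dr": [0,0,0]},{"offset": [0,0.006,0],"dr": [0,0,0]},{"offset": [0,0.008,0],"dr": [0,0,0]},{"offset": [0,0.008,0],"dr": [0,0,0]}]}}

```text
time_s: 3.2
position: [0.5063, 0.1395, 0.0583]
tcp_rot: [[0.119, 0.993, -0.014], [0.993, -0.119, 0.002], [0.0, -0.014, -1.0]]
force: [-12.1, 2.8, 12.3]
opening: 0.006
grasp_force: 7.4
```

The bolt hit its stop: the force rose to 12 N with no further travel, at the expected position. I'll retreat and head for the pin.

>>> {"api": "servo_tool", "payload": {"targets": [{"offset": [0,-0.025,0],"dr": [0,0,0]},{"offset": [0,-0.025,-0.03],"dr": [0,0,0]},{"offset": [0,-0.025,-0.07],"dr": [0,0,0]},{"offset": [0,-0.025,-0.11],"dr": [0,0,0]},{"offset": [0,-0.025,-0.14],"dr": [0,0,0]},{"offset": [0,-0.025,-0.14],"dr": [0,0,0]}], "gripper": -1}}

```text
time_s: 3.7
position: [0.494, 0.142, 0.205]
tcp_rot: [[0.119, 0.993, 0.018], [0.993, -0.119, 0.003], [0.005, 0.017, -1.0]]
force: [0.7, 0.4, 1.1]
opening: 0.378
grasp_force: 0.0
```

```bash
python3 - <<'E'
from h import *
cap('scene','scene2.png'); cap('top','top2.png')
print(bot.read_state()['position']); go([.500,-.398,.13],1.8)
E
```

```text
[0.49014727 0.14166751 0.20006596]
t 3.8 off [-0.5348, 0.0737, 0.0692] dr [0.2, -0.38, 81.35]
```

>>> {"api": "servo_tool", "payload": {"targets": [{"offset": [-0.535,0.074,0],"dr": [0,0,81.3]},{"offset": [-0.535,0.074,0],"dr": [0,0,81.3]},{"offset": [-0.535,0.074,0],"dr": [0,0,81.3]},{"offset": [-0.535,0.074,0],"dr": [0,0,81.3]},{"offset": [-0.535,0.074,0],"dr": [0,0,81.3]},{"offset": [-0.535,0.074,0],"dr": [0,0,81.3]},{"offset": [-0.535,0.074,0],"dr": [0,0,81.3]},{"offset": [-0.535,0.074,0],"dr": [0,0,81.3]},{"offset": [-0.535,0.074,0],"dr": [0,0,81.3]},{"offset": [-0.535,0.074,0],"dr": [0,0,81.3]},{"offset": [-0.535,0.074,0],"dr": [0,0,81.3]},{"offset": [-0.535,0.074,0.07],"dr": [0,0,81.3]},{"offset": [-0.535,0.074,0.07],"dr": [0,0,81.3]},{"offset": [-0.535,0.074,0.07],"dr": [0,0,81.3]},{"offset": [-0.535,0.074,0.07],"dr": [0,0,81.3]},{"offset": [-0.535,0.074,0.07],"dr": [0,0,81.3]},{"offset": [-0.535,0.074,0.07],"dr": [0,0,81.3]}]}}

```text
time_s: 5.22
position: [0.4974, -0.397, 0.1265]
tcp_rot: [[0.999, 0.032, -0.001], [0.032, -0.999, 0.004], [-0.001, -0.004, -1.0]]
force: [-0.1, 0.5, 0.2]
opening: 1.003
grasp_force: 0.0
```

```bash
python3 - <<'E'
from h import *
go([.500,-.398,.0155],1.8)
a=cv2.imread('pics/top2.png')[150:250,240:320];b=cv2.imread('pics/scene2.png')[125:225,290:390]
s=cap('scene','scene3.png')['color'][:,:,::-1][250:370,130:250]
k=lambda i,f:cv2.resize(i,None,fx=f,fy=f,interpolation=cv2.INTER_CUBIC)
cv2.imwrite('pics/p2.png',np.hstack([k(b,4),k(s,4)[:400,:400]]))
E
```

```text
t 5.2167 off [0.0026, 0.0015, 0.111] dr [-0.23, 0.04, 0.05]
```

View pics/p2.png

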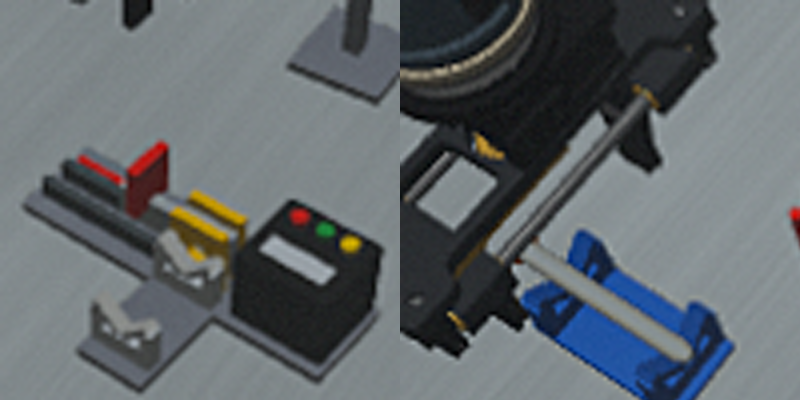

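The left crop shows the bolt forward with the paddle at (147,180). On the right, the open fingers straddle the pin. I'll descend and grip.

>>> {"api": "servo_tool", "payload": {"targets": [{"offset": [0.0025,0.0015,0.04],"dr": [-0.2,0,0]},{"offset": [0.0025,0.0015,0.08],"dr": [-0.2,0,0]},{"offset": [0.0025,0.0015,0.1],"dr": [-0.2,0,0]},{"offset": [0.0025,0.0015,0.111],"dr": [-0.2,0,0]},{"offset": [0.0025,0.0015,0.111],"dr": [-0.2,0,0]}]}}

```text
time_s: 5.68
position: [0.5, -0.3971, 0.0152]
tcp_rot: [[0.999, 0.034, -0.002], [0.034, -0.999, 0.001], [-0.001, -0.001, -1.0]]
force: [-0.6, 0.9, 1.0]
opening: 0.999
grasp_force: 0.0
```

>>> {"api": "servo_tool", "payload": {"targets": [{"offset": [0,0,0],"dr": [0,0,0]},{"offset": [0,0,0],"dr": [0,0,0]},{"offset": [0,0,0],"dr": [0,0,0]},{"offset": [0,0,0],"dr": [0,0,0]},{"offset": [0,0,0],"dr": [0,0,0]},{"offset": [0,0,0],"dr": [0,0,0]},{"offset": [0,0,0],"dr": [0,0,0]},{"offset": [0,0,0],"dr": [0,0,0]},{"offset": [0,0,0],"dr": [0,0,0]},{"offset": [0,0,0],"dr": [0,0,0]}], "gripper": 1}}

```text
time_s: 6.52
position: [0.5005, -0.3994, 0.0166]
tcp_rot: [[0.999, 0.032, 0.001], [0.032, -0.999, -0.002], [0.001, 0.002, -1.0]]
force: [-0.5, 0.3, -0.1]
opening: 0.324
grasp_force: 0.0
```

>>> {"api": "servo_tool", "payload": {"targets": [{"offset": [0,0,0],"dr": [0,0,0]},{"offset": [0,0,0],"dr": [0,0,0]},{"offset": [0,0,0],"dr": [0,0,0]},{"offset": [0,0,0],"dr": [0,0,0]},{"offset": [0,0,0],"dr": [0,0,0]},{"offset": [0,0,0],"dr": [0,0,0]}]}}

```text
time_s: 7.02
position: [0.5002, -0.3965, 0.0165]
tcp_rot: [[1.0, 0.031, -0.0], [0.031, -1.0, 0.003], [-0.0, -0.003, -1.0]]
force: [1.0, 6.0, 2.2]
opening: 0.125
grasp_force: 30.0
```

>>> {"api": "servo_tool", "payload": {"targets": [{"offset": [0,0,-0.03],"dr": [0,0,0]},{"offset": [0,0,-0.07],"dr": [0,0,0]},{"offset": [0,0,-0.11],"dr": [0,0,0]},{"offset": [0,0,-0.15],"dr": [0,0,0]},{"offset": [0,0,-0.18],"dr": [0,0,0]},{"offset": [0,0,-0.18],"dr": [0,0,0]}]}}

```text
time_s: 7.52
position: [0.5036, -0.4025, 0.2045]
tcp_rot: [[0.999, 0.032, 0.011], [0.032, -0.999, -0.013], [0.011, 0.013, -1.0]]
force: [1.5, -0.7, -1.1]
opening: 0.121
grasp_force: 30.0
```

```bash
python3 - <<'E'
from h import *
print(loc(ST,0,-.051,.15)); go(loc(ST,0,-.051,.12),83.1); print(bot.read_state()['opening'],bot.read_state()['force'])
s=cap('scene','scene4.png')['color'][:,:,::-1][200:370,80:290]
cv2.imwrite('pics/p3.png',cv2.resize(s,None,fx=3,fy=3,interpolation=cv2.INTER_CUBIC))
E
```

```text
[np.float64(0.566573021219433), np.float64(0.06716937556159829), 0.15]
t 7.5167 off [0.0773, -0.4684, 0.0791] dr [1.06, 0.04, -81.24]
0.12088888249663628 [ 1.50751115 -0.66013985 -1.06513986]
```

View pics/p3.png

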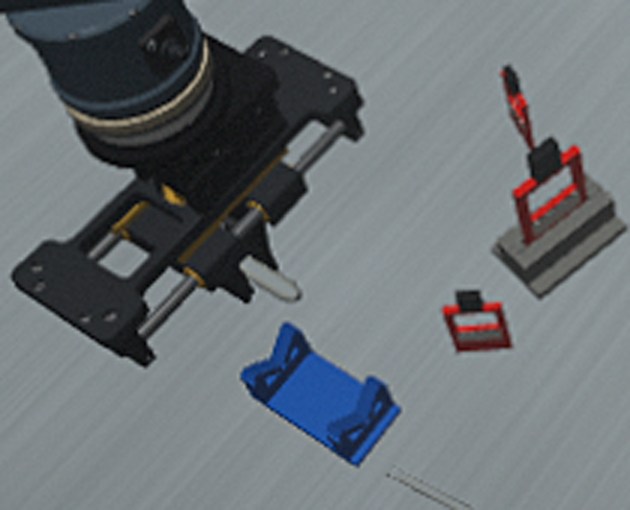

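The pin is held level, its tip at crop (295,293). I'll carry it to above the channel.

>>> {"api": "servo_tool", "payload": {"targets": [{"offset": [0.077,-0.467,0],"dr": [0,0,-81.3]},{"offset": [0.077,-0.467,0],"dr": [0,0,-81.3]},{"offset": [0.077,-0.467,0],"dr": [0,0,-81.3]},{"offset": [0.077,-0.467,0],"dr": [0,0,-81.3]},{"offset": [0.077,-0.467,0],"dr": [0,0,-81.3]},{"offset": [0.077,-0.467,0],"dr": [0,0,-81.3]},{"offset": [0.077,-0.467,0],"dr": [0,0,-81.3]},{"offset": [0.077,-0.467,0],"dr": [0,0,-81.3]},{"offset": [0.077,-0.467,0],"dr": [0,0,-81.3]},{"offset": [0.077,-0.467,0],"dr": [0,0,-81.3]},{"offset": [0.077,-0.467,0],"dr": [0,0,-81.3]},{"offset": [0.077,-0.467,0.04],"dr": [0,0,-81.3]},{"offset": [0.077,-0.467,0.07],"dr": [0,0,-81.3]},{"offset": [0.077,-0.467,0.07],"dr": [0,0,-81.3]},{"offset": [0.077,-0.467,0.07],"dr": [0,0,-81.3]},{"offset": [0.077,-0.467,0.07],"dr": [0,0,-81.3]}]}}

```text
time_s: 8.9
position: [0.5625, 0.0695, 0.1259]
tcp_rot: [[0.12, 0.993, 0.0], [0.993, -0.12, -0.002], [-0.002, 0.001, -1.0]]
force: [0.6, -0.2, -1.0]
opening: 0.123
grasp_force: 30.0
```

```bash
python3 - <<'E'
from h import *
go(loc(ST,0,-.051,.06),83.1); s=bot.read_state(); print(s['position'],s['opening'])
R=np.array(s['tcp_rot'])
c=cap('scene','scene5.png'); p=np.array(s['position'])-R[:,2]*.0187
f=lambda x:((proj(c,x)-[270,125])*4+1.5).round(1)
print('expected tip,head px in crop',f(p+.045*R[:,0]),f(p-.081*R[:,0]))
for q in [(0,-.014,.052),(0,-.070,.052),(.025,-.082,.052),(-.025,-.082,.052),(-.025,0,.052),(.025,0,.052)]: print(q,f(loc(ST,*q)))
cv2.imwrite('pics/p4.png',cv2.resize(c['color'][:,:,::-1][125:255,270:410],None,fx=4,fy=4,interpolation=cv2.INTER_CUBIC))
E
```

```text
t 8.9 off [-0.0017, 0.0043, 0.0659] dr [0.04, 0.11, -0.0]
[0.56248851 0.06946737 0.12591181] 0.12255467945458737
expected tip,head px in crop [268.3 142.9] [139.5 257.7]
(0, -0.014, 0.052) [260.7 253.7]
(0, -0.07, 0.052) [208.3 303.1]
(0.025, -0.082, 0.052) [226.9 332.6]
(-0.025, -0.082, 0.052) [167.1 295.8]
(-0.025, 0, 0.052) [244.1 224.8]
(0.025, 0, 0.052) [303.2 259. ]
```

View pics/p4.png

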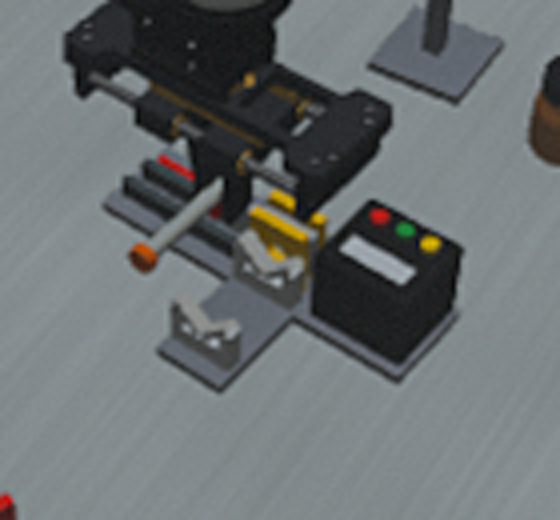

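The pin hangs over the channel, head at crop (143,259), about 1 px from the prediction. The V-blocks match the fit too. I'll lower it.

>>> {"api": "servo_tool", "payload": {"targets": [{"offset": [-0.003,0.0043,0.02],"dr": [0,0.1,0]},{"offset": [-0.003,0.0043,0.04],"dr": [0,0.1,0]},{"offset": [-0.003,0.0043,0.06],"dr": [0,0.1,0]},{"offset": [-0.003,0.0043,0.075],"dr": [0,0.1,0]},{"offset": [-0.003,0.0043,0.083],"dr": [0,0.1,0]},{"offset": [-0.003,0.0043,0.09],"dr": [0,0.1,0]},{"offset": [-0.003,0.0043,0.095],"dr": [0,0.1,0]},{"offset": [-0.003,0.0043,0.098],"dr": [0,0.1,0]},{"offset": [-0.003,0.0043,0.1],"dr": [0,0.1,0]},{"offset": [-0.003,0.0043,0.1],"dr": [0,0.1,0]}]}}

```text
time_s: 9.78
position: [0.5667, 0.0663, 0.0262]
tcp_rot: [[0.119, 0.993, 0.002], [0.993, -0.119, -0.0], [0.0, 0.002, -1.0]]
force: [1.4, 1.1, -1.5]
opening: 0.127
grasp_force: 30.0
```

```bash
python3 - <<'E'
from h import *
go(loc(ST,0,-.053,.0225),83.1); s=bot.read_state(); print(s['position'],s['force'],s['moment'])
E
```

```text
t 9.7833 off [-0.0012, -0.0002, 0.0037] dr [0.11, -0.0, 0.04]
[0.5666967  0.06629814 0.02621731] [ 1.36441344  1.12493106 -1.50748945] [-0.06173399  0.0478173   0.0507898 ]
```

>>> {"api": "servo_tool", "payload": {"targets": [{"offset": [-0.001,0,0.002],"dr": [0,0,0]},{"offset": [-0.001,0,0.004],"dr": [0,0,0]},{"offset": [-0.001,0,0.005],"dr": [0,0,0]},{"offset": [-0.001,0,0.005],"dr": [0,0,0]}]}}

```text
time_s: 10.12
position: [0.5667, 0.0653, 0.0219]
tcp_rot: [[0.119, 0.993, 0.002], [0.993, -0.119, -0.0], [-0.0, 0.002, -1.0]]
force: [-1.6, 0.1, 5.2]
opening: 0.122
grasp_force: 30.0
```

Seated in the Vs at 5 N contact. I'll release partway and rise, then go behind the head.

>>> {"api": "servo_tool", "payload": {"targets": [{"offset": [0,0,0],"dr": [0,0,0]},{"offset": [0,0,0],"dr": [0,0,0]},{"offset": [0,0,0],"dr": [0,0,0]},{"offset": [0,0,0],"dr": [0,0,0]},{"offset": [0,0,-0.02],"dr": [0,0,0]},{"offset": [0,0,-0.05],"dr": [0,0,0]},{"offset": [0,0,-0.08],"dr": [0,0,0]},{"offset": [0,0,-0.08],"dr": [0,0,0]}], "gripper": 0}}

```text
time_s: 10.78
position: [0.5699, 0.0652, 0.1058]
tcp_rot: [[0.119, 0.993, 0.011], [0.993, -0.119, -0.001], [0.001, 0.011, -1.0]]
force: [-0.1, 0.1, 0.2]
opening: 0.492
grasp_force: 0.0
```

```bash
python3 - <<'E'
from h import *
c=cap('scene','scene6.png')
go(loc(ST,0,-.16,.10),83.1)
f=lambda x:((proj(c,x)-[270,125])*4+1.5).round(1)
print(f(loc(ST,0,-.008,.04)),f(loc(ST,0,-.134,.04)))
cv2.imwrite('pics/p5.png',cv2.resize(c['color'][:,:,::-1][125:255,270:410],None,fx=4,fy=4,interpolation=cv2.INTER_CUBIC))
E
```

```text
t 10.8333 off [-0.1073, -0.0024, 0.0037] dr [0.47, -0.02, 0.05]
[265.6 260.6] [145.6 374.5]
```

View pics/p5.png

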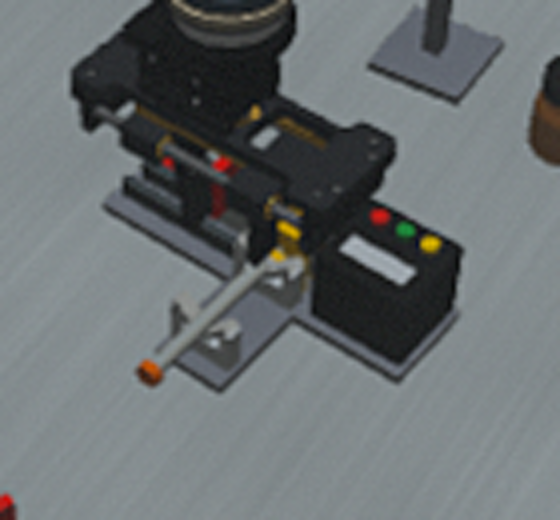

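The pin lies in both Vs, head at crop (149,373) as predicted, tip just short of the lug. Next I push it from the head with the fingers closed.

>>> {"api": "servo_tool", "payload": {"targets": [{"offset": [-0.04,-0.001,0],"dr": [0,0,0]},{"offset": [-0.08,-0.002,0],"dr": [0,0,0]},{"offset": [-0.107,-0.002,0],"dr": [0,0,0]},{"offset": [-0.107,-0.002,0],"dr": [0,0,0]},{"offset": [-0.107,-0.002,0],"dr": [0,0,0]},{"offset": [-0.107,-0.002,0.04],"dr": [0,0,0]},{"offset": [-0.107,-0.002,0.078],"dr": [0,0,0]},{"offset": [-0.107,-0.002,0.078],"dr": [0,0,0]},{"offset": [-0.107,-0.002,0.078],"dr": [0,0,0]}], "gripper": 1}}

```text
time_s: 11.58
position: [0.5488, -0.0387, 0.0203]
tcp_rot: [[0.118, 0.993, -0.007], [0.993, -0.118, 0.002], [0.002, -0.007, -1.0]]
force: [1.1, -0.5, -0.5]
opening: 0.013
grasp_force: 0.0
```

```bash
python3 - <<'E'
from h import *
go(loc(ST,0,-.144,.026),83.1);s=bot.read_state(); print(s['opening'],s['force'])
go(loc(ST,0,-.0995,.026),83.1)
E
```

```text
t 11.5833 off [0.0142, 0.0049, -0.0057] dr [-0.4, -0.09, 0.12]
0.013401235855516561 [ 1.06594538 -0.47662209 -0.51432891]
t 11.5833 off [0.0587, 0.005, -0.0057] dr [-0.4, -0.09, 0.12]
```

>>> {"api": "servo_tool", "payload": {"targets": [{"offset": [0,0.0035,-0.005],"dr": [0,0,0]},{"offset": [0.01,0.0035,-0.005],"dr": [0,0,0]},{"offset": [0.014,0.0035,-0.005],"dr": [0,0,0]},{"offset": [0.018,0.0035,-0.005],"dr": [0,0,0]},{"offset": [0.022,0.0035,-0.005],"dr": [0,0,0]},{"offset": [0.026,0.0035,-0.005],"dr": [0,0,0]},{"offset": [0.03,0.0035,-0.005],"dr": [0,0,0]},{"offset": [0.034,0.0035,-0.005],"dr": [0,0,0]},{"offset": [0.038,0.0035,-0.005],"dr": [0,0,0]},{"offset": [0.042,0.0035,-0.005],"dr": [0,0,0]},{"offset": [0.046,0.0035,-0.005],"dr": [0,0,0]},{"offset": [0.05,0.0035,-0.005],"dr": [0,0,0]},{"offset": [0.05,0.0035,-0.005],"dr": [0,0,0]}]}}

```text
time_s: 12.67
position: [0.5606, 0.0098, 0.0277]
tcp_rot: [[0.119, 0.993, 0.0], [0.993, -0.119, 0.001], [0.001, 0.0, -1.0]]
force: [-0.1, 0.8, -0.4]
opening: 0.005
grasp_force: 0.0
```

```bash
python3 - <<'E'
from h import *
go(loc(ST,0,-.0995,.026),83.1);s=bot.read_state(); print(s['force'],s['moment'])
E
```

```text
t 12.6667 off [0.0092, -0.001, 0.0017] dr [0.02, -0.04, 0.08]
[-0.10896734  0.77301562 -0.43178344] [-0.10429502  0.03648305  0.0158094 ]
```

Little resistance, so the tip is not blocked. I'll push on until the force rises.

>>> {"api": "servo_tool", "payload": {"targets": [{"offset": [0.003,0,0.001],"dr": [0,0,0]},{"offset": [0.006,0,0.001],"dr": [0,0,0]},{"offset": [0.009,0,0.001],"dr": [0,0,0]},{"offset": [0.011,0,0.001],"dr": [0,0,0]},{"offset": [0.011,0,0.001],"dr": [0,0,0]}]}}

```text
time_s: 13.08
position: [0.562, 0.0202, 0.0268]
tcp_rot: [[0.119, 0.993, 0.001], [0.993, -0.119, 0.0], [0.0, 0.001, -1.0]]
force: [0.4, -0.7, 0.8]
opening: 0.007
grasp_force: 0.0
```

```bash
python3 - <<'E'
from h import *
go(loc(ST,0,-.0995,.026),83.1);s=bot.read_state(); print(s['force'],s['moment'])
c=cap('scene','scene7.png'); im=c['color'].astype(int)
# orange head blob near the station
hsv=cv2.cvtColor(c['color'],cv2.COLOR_RGB2HSV); m=((hsv[...,0]>4)&(hsv[...,0]<16)&(hsv[...,1]>170)&(hsv[...,2]>90))
ys,xs=np.nonzero(m[130:260,270:380]); print('orange',len(xs),xs.mean()+270,ys.mean()+130)
for y in(-.134,-.095,-.090,-.086): print(y,proj(c,loc(ST,0,y,.04)).round(1))
c0=cv2.cvtColor(cv2.imread('pics/scene6.png'),cv2.COLOR_BGR2HSV);m=((c0[...,0]>4)&(c0[...,0]<16)&(c0[...,1]>170)&(c0[...,2]>90)); ys,xs=np.nonzero(m[130:260,270:380]); print('before',len(xs),xs.mean()+270,ys.mean()+130)
E
```

```text
t 13.0833 off [-0.0013, -0.0011, 0.0008] dr [0.03, -0.02, 0.06]
[ 0.43203044 -0.66477514  0.77139109] [-0.05068124  0.05225972  0.03357348]
orange 0 nan nan
-0.134 [306.  218.2]
-0.095 [315.7 209.1]
-0.09 [316.9 207.9]
-0.086 [317.9 207. ]
before 15 308.6 213.53333333333333<stdin>:6: RuntimeWarning: Mean of empty slice.
  ret = ret.dtype.type(ret / rcount)
```

>>> {"api": "servo_tool", "payload": {"targets": [{"offset": [0.002,0,0],"dr": [0,0,0]},{"offset": [0.004,0,0],"dr": [0,0,0]},{"offset": [0.005,0,0],"dr": [0,0,0]},{"offset": [0.005,0,0],"dr": [0,0,0]}]}}

```text
time_s: 13.47
position: [0.5624, 0.021, 0.0269]
tcp_rot: [[0.116, 0.993, -0.0], [0.993, -0.116, -0.005], [-0.005, 0.0, -1.0]]
force: [-2.6, -13.2, 0.6]
opening: 0.001
grasp_force: 6.9
```

Stopped firmly at 13 N where the head should meet its stop. I'll back off and check the head position, and also refine the rack yaw.

>>> {"api": "servo_tool", "payload": {"targets": [{"offset": [-0.03,0,0],"dr": [0,0,0]},{"offset": [-0.05,0,0],"dr": [0,0,0]},{"offset": [-0.05,0,-0.04],"dr": [0,0,0]},{"offset": [-0.05,0,-0.08],"dr": [0,0,0]},{"offset": [-0.05,0,-0.12],"dr": [0,0,0]},{"offset": [-0.05,0,-0.16],"dr": [0,0,0]},{"offset": [-0.08,0,-0.19],"dr": [0,0,0]},{"offset": [-0.12,0,-0.19],"dr": [0,0,0]},{"offset": [-0.12,0,-0.19],"dr": [0,0,0]}], "gripper": 0}}

```text
time_s: 14.22
position: [0.5502, -0.1009, 0.2201]
tcp_rot: [[0.123, 0.992, 0.008], [0.992, -0.123, -0.006], [-0.005, 0.009, -1.0]]
force: [0.2, 0.2, -0.8]
opening: 0.488
grasp_force: 0.0
```

```bash
python3 - <<'E'
from m import *
for (n,p,q,z) in(('S',A(460,337),A(575,243),0),('S',A(398,272),A(460,337),0),('T',D(145,390),D(250,410),.034),('T',D(130,460),D(235,482),0)):
    a=onz(*[p[0]],*p[1],z);b=onz(p[0],*q[1],z);print(a.round(4),b.round(4),np.degrees(np.arctan2(*(b-a)[:2])).round(1))
c=cap('scene','scene8.png');t=cap('top','top8.png')
def orange(c,x0,x1,y0,y1):
    h=cv2.cvtColor(c['color'],cv2.COLOR_RGB2HSV);m=((h[...,0]>3)&(h[...,0]<17)&(h[...,1]>150)&(h[...,2]>80));ys,xs=np.nonzero(m[y0:y1,x0:x1]);print('orange',len(xs),xs.mean()+x0,ys.mean()+y0) if len(xs) else print('none')
orange(c,290,345,185,235); orange(t,295,330,185,225)
for y in (-.13,-.086):print(y,proj(c,loc(ST,0,y,.04)).round(1),proj(t,loc(ST,0,y,.04)).round(1))
# tag in this view: dark tab / red bar ends in top
h=cv2.cvtColor(t['color'],cv2.COLOR_RGB2HSV);m=(((h[...,0]<8)|(h[...,0]>172))&(h[...,1]>140)&(h[...,2]>70));ys,xs=np.nonzero(m[193:212,365:395]);print('red',len(xs),np.polyfit(xs,ys,1) if len(xs)>3 else 0, xs.min()+365,xs.max()+365)
s=bot.read_state();print(s['position'],s['opening'])
E
```

```text
[ 0.5776 -0.2458  0.    ] [ 0.5984 -0.1588  0.    ] 13.5
[ 0.5203 -0.2314  0.    ] [ 0.5776 -0.2458  0.    ] 104.1
[ 0.5962 -0.1576  0.034 ] [ 0.5779 -0.2433  0.034 ] -167.9
[ 0.5416 -0.1466  0.    ] [ 0.5213 -0.2339  0.    ] -166.9
orange 17 319.0 206.0
orange 10 307.1 203.1
-0.13 [307.  217.3] [321.5 204.8]
-0.086 [317.9 207. ] [308.1 203.5]
red 9 [-0.16666667 13.66666667] 386 389
[ 0.54802843 -0.09576456  0.21727248] 0.4963488300553525
```

Head is at its stop: scene (319,206), top (307,203). Rack yaw is -13.3° with its centre at (0.560, -0.195), agreeing with the tag fit.

```bash
python3 - <<'E'
from h import *
go([.560,-.195,.160],76.7)
E
```

```text
t 14.3167 off [-0.097, 0.024, 0.0573] dr [0.1, -0.04, 6.25]
```

>>> {"api": "servo_tool", "payload": {"targets": [{"offset": [-0.04,0.01,0],"dr": [0,0,6.2]},{"offset": [-0.08,0.02,0],"dr": [0,0,6.2]},{"offset": [-0.097,0.024,0.02],"dr": [0,0,6.2]},{"offset": [-0.097,0.024,0.055],"dr": [0,0,6.2]},{"offset": [-0.097,0.024,0.055],"dr": [0,0,6.2]},{"offset": [-0.097,0.024,0.055],"dr": [0,0,6.2]},{"offset": [-0.097,0.024,0.055],"dr": [0,0,6.2]}]}}

```text
time_s: 14.9
position: [0.5606, -0.1923, 0.162]
tcp_rot: [[0.224, 0.974, 0.0], [0.974, -0.224, 0.001], [0.001, -0.0, -1.0]]
force: [0.8, -0.5, 0.2]
opening: 0.502
grasp_force: 0.0
```

```bash
python3 - <<'E'
from h import *
go([.560,-.195,.105],76.7)
E
```

```text
t 14.9 off [-0.0028, -0.0, 0.057] dr [-0.0, -0.06, 0.33]
```

>>> {"api": "servo_tool", "payload": {"targets": [{"offset": [-0.003,0,0.02],"dr": [0,0,0.3]},{"offset": [-0.003,0,0.04],"dr": [0,0,0.3]},{"offset": [-0.003,0,0.057],"dr": [0,0,0.3]},{"offset": [-0.003,0,0.057],"dr": [0,0,0.3]},{"offset": [-0.003,0,0.057],"dr": [0,0,0.3]}]}}

```text
time_s: 15.32
position: [0.5605, -0.1959, 0.106]
tcp_rot: [[0.23, 0.973, 0.002], [0.973, -0.23, -0.0], [0.0, 0.002, -1.0]]
force: [0.4, -0.1, -0.3]
opening: 0.505
grasp_force: 0.0
```

>>> {"api": "servo_tool", "payload": {"targets": [{"offset": [0,0,0],"dr": [0,0,0]},{"offset": [0,0,0],"dr": [0,0,0]},{"offset": [0,0,0],"dr": [0,0,0]},{"offset": [0,0,0],"dr": [0,0,0]},{"offset": [0,0,0],"dr": [0,0,0]},{"offset": [0,0,0],"dr": [0,0,0]},{"offset": [0,0,0],"dr": [0,0,0]},{"offset": [0,0,0],"dr": [0,0,0]}], "gripper": 1}}

```text
time_s: 15.98
position: [0.5599, -0.1968, 0.1052]
tcp_rot: [[0.231, 0.973, 0.001], [0.973, -0.231, -0.0], [0.0, 0.001, -1.0]]
force: [-0.8, 0.8, 2.3]
opening: 0.114
grasp_force: 30.0
```

Tab gripped: opening is 9.9 mm. I'll lift.

>>> {"api": "servo_tool", "payload": {"targets": [{"offset": [0,0,-0.02],"dr": [0,0,0]},{"offset": [0,0,-0.04],"dr": [0,0,0]},{"offset": [0,0,-0.08],"dr": [0,0,0]},{"offset": [0,0,-0.12],"dr": [0,0,0]},{"offset": [0,0,-0.13],"dr": [0,0,0]},{"offset": [0,0,-0.13],"dr": [0,0,0]}]}}

```text
time_s: 16.48
position: [0.5621, -0.198, 0.2389]
tcp_rot: [[0.231, 0.973, 0.009], [0.973, -0.231, -0.004], [-0.002, 0.01, -1.0]]
force: [-1.2, 0.1, -0.7]
opening: 0.107
grasp_force: 30.0
```

```bash
cat >> h.py <<'E'
HK=(.5477,.398,1.2)
E
python3 - <<'E'
from h import *
go(loc(HK,-.135,0,.225),91.2)
s=bot.read_state();print(s['force'],s['opening'])
E
```

```text
t 16.4833 off [0.5426, -0.2825, 0.0099] dr [0.53, 0.2, -14.55]
[-1.24615691  0.09235945 -0.73831523] 0.10691753463861577
```

>>> {"api": "servo_tool", "payload": {"targets": [{"offset": [0.02,-0.01,0],"dr": [0,0,-1]},{"offset": [0.06,-0.03,0],"dr": [0,0,-2]},{"offset": [0.1,-0.052,0],"dr": [0,0,-3]},{"offset": [0.14,-0.073,0],"dr": [0,0,-4]},{"offset": [0.18,-0.094,0],"dr": [0,0,-5]},{"offset": [0.22,-0.115,0],"dr": [0,0,-6]},{"offset": [0.26,-0.135,0],"dr": [0,0,-7]},{"offset": [0.3,-0.156,0],"dr": [0,0,-8]},{"offset": [0.34,-0.177,0],"dr": [0,0,-9]},{"offset": [0.38,-0.198,0],"dr": [0,0,-10]},{"offset": [0.42,-0.219,0],"dr": [0,0,-11]},{"offset": [0.46,-0.239,0],"dr": [0,0,-12]},{"offset": [0.49,-0.255,0],"dr": [0,0,-13]},{"offset": [0.515,-0.268,0],"dr": [0,0,-14]},{"offset": [0.53,-0.276,0],"dr": [0,0,-14.5]},{"offset": [0.54,-0.281,0.005],"dr": [0,0,-14.5]},{"offset": [0.542,-0.2825,0.01],"dr": [0,0,-14.5]},{"offset": [0.542,-0.2825,0.01],"dr": [0,0,-14.5]},{"offset": [0.542,-0.2825,0.01],"dr": [0,0,-14.5]},{"offset": [0.542,-0.2825,0.01],"dr": [0,0,-14.5]}]}}

```text
time_s: 18.15
position: [0.4104, 0.394, 0.224]
tcp_rot: [[-0.018, 1.0, -0.0], [1.0, 0.018, -0.002], [-0.002, -0.0, -1.0]]
force: [0.4, 0.1, -1.7]
opening: 0.115
grasp_force: 30.0
```

```bash
python3 - <<'E'
from h import *
go(loc(HK,-.125,0,.190),91.2); s=bot.read_state(); p=np.array(s['position']);R=np.array(s['tcp_rot']);print(p,s['opening'])
t=cap('top','top9.png');c=cap('scene','scene9.png')
# verify tag geometry in hand: red pixels vs predicted plate/bar corners
h=cv2.cvtColor(c['color'],cv2.COLOR_RGB2HSV);m=(((h[...,0]<8)|(h[...,0]>172))&(h[...,1]>140)&(h[...,2]>50)).astype(np.uint8)
q=proj(c,p+R[:,2]*.05).astype(int);x0,y0=q-45
n,l,st,ce=cv2.connectedComponentsWithStats(m[y0:y0+110,x0:x0+90]);print([(a[:5]+[x0,y0,0,0,0]).tolist() for a in st[1:] if a[4]>8])
for d,w in((.0032,.03),(.0032,-.03),(.0972,.03),(.0972,-.03)): print(d,w,proj(c,p+R[:,2]*d+R[:,0]*w).round(1))
print('tip',proj(c,loc(HK,-.08,0,.168)),proj(t,loc(HK,-.08,0,.168)))
for cc,n,b in((c,'s',(340,400,75,115)),(t,'t',(175,200,190,245))):
    h=cv2.cvtColor(cc['color'],cv2.COLOR_RGB2HSV);m=(h[...,0]>17)&(h[...,0]<32)&(h[...,1]>150)&(h[...,2]>90);ys,xs=np.nonzero(m[b[2]:b[3],b[0]:b[1]]);print(n,len(xs),sorted(zip((xs+b[0]).tolist(),(ys+b[2]).tolist()))[::3])
E
```

```text
t 18.15 off [0.0012, 0.0123, 0.034] dr [-0.01, 0.09, -0.17]
[0.41044798 0.394049   0.22396468] 0.1153229686555859
[[334, 66, 6, 4, 14], [334, 65, 11, 31, 125]]
0.0032 0.03 [344.7  59.2]
0.0032 -0.03 [334.5  68.9]
0.0972 0.03 [343.4  86.5]
0.0972 -0.03 [333.8  96.5]
tip [356.34710856  85.1819007 ] [185.00332846 233.72583313]
s 53 [(356, 86), (357, 89), (358, 89), (359, 90), (360, 91), (361, 92), (363, 92), (364, 93), (366, 93), (367, 94), (369, 94), (370, 95), (372, 95), (373, 97), (375, 96), (376, 98), (378, 97), (379, 99)]
t 55 [(184, 233), (185, 222), (185, 225), (185, 228), (185, 231), (185, 234), (186, 210), (186, 213), (186, 216), (186, 219), (186, 222), (186, 225), (186, 228), (186, 231), (187, 209), (187, 212), (187, 215), (187, 218), (187, 221)]
```

Tag in hand matches prediction (334–345, 65–96), and the hook tip is at (356,86). I'll lower to threading height, then advance.

>>> {"api": "servo_tool", "payload": {"targets": [{"offset": [0.001,0.006,0.015],"dr": [0,0,0]},{"offset": [0.001,0.012,0.03],"dr": [0,0,0]},{"offset": [0.001,0.012,0.037],"dr": [0,0,0]},{"offset": [0.001,0.012,0.037],"dr": [0,0,0]},{"offset": [0.001,0.012,0.037],"dr": [0,0,0]}]}}

```text
time_s: 18.67
position: [0.4221, 0.3964, 0.1877]
tcp_rot: [[-0.019, 1.0, 0.0], [1.0, 0.019, -0.001], [-0.001, 0.0, -1.0]]
force: [0.5, -0.0, -1.2]
opening: 0.113
grasp_force: 30.0
```

```bash
python3 - <<'E'
from h import *
print(bot.read_state()['position']);go(loc(HK,-.040,0,.187),91.2)
E
```

```text
[0.42214536 0.39641467 0.1876603 ]
t 18.6667 off [-0.0009, 0.0856, 0.0007] dr [0.01, 0.03, -0.11]
```

>>> {"api": "servo_tool", "payload": {"targets": [{"offset": [0,0.01,0.0005],"dr": [0,0,0]},{"offset": [0,0.02,0.0005],"dr": [0,0,0]},{"offset": [0,0.03,0.0005],"dr": [0,0,0]},{"offset": [0,0.04,0.0005],"dr": [0,0,0]},{"offset": [0,0.05,0.0005],"dr": [0,0,0]},{"offset": [0,0.06,0.0005],"dr": [0,0,0]},{"offset": [0,0.07,0.0005],"dr": [0,0,0]},{"offset": [0,0.08,0.0005],"dr": [0,0,0]},{"offset": [0,0.085,0.0005],"dr": [0,0,0]},{"offset": [0,0.085,0.0005],"dr": [0,0,0]},{"offset": [0,0.085,0.0005],"dr": [0,0,0]}]}}

```text
time_s: 19.58
position: [0.5072, 0.3986, 0.187]
tcp_rot: [[-0.02, 1.0, 0.0], [1.0, 0.02, -0.0], [-0.0, 0.0, -1.0]]
force: [0.5, 0.3, -1.2]
opening: 0.111
grasp_force: 30.0
```

>>> {"api": "servo_tool", "payload": {"targets": [{"offset": [0,0,0.006],"dr": [0,0,0]},{"offset": [0,0,0.011],"dr": [0,0,0]},{"offset": [0,0,0.015],"dr": [0,0,0]},{"offset": [0,0,0.018],"dr": [0,0,0]},{"offset": [0,0,0.018],"dr": [0,0,0]},{"offset": [0,0,0.018],"dr": [0,0,0]}]}}

```text
time_s: 20.08
position: [0.5069, 0.3988, 0.1689]
tcp_rot: [[-0.02, 1.0, 0.0], [1.0, 0.02, -0.0], [-0.0, 0.0, -1.0]]
force: [-0.1, -0.7, -1.1]
opening: 0.107
grasp_force: 30.0
```

>>> {"api": "servo_tool", "payload": {"targets": [{"offset": [0,0,0.0015],"dr": [0,0,0]},{"offset": [0,0,0.003],"dr": [0,0,0]},{"offset": [0,0,0.0045],"dr": [0,0,0]},{"offset": [0,0,0.0045],"dr": [0,0,0]}]}}

```text
time_s: 20.42
position: [0.5074, 0.3989, 0.1652]
tcp_rot: [[-0.02, 1.0, 0.002], [1.0, 0.02, 0.0], [0.0, 0.002, -1.0]]
force: [-1.2, -0.0, 0.4]
opening: 0.111
grasp_force: 30.0
```

Contact felt on the rod at the expected height. I'll release partway to stay clear of the post, then rise.

>>> {"api": "servo_tool", "payload": {"targets": [{"offset": [0,0,0],"dr": [0,0,0]},{"offset": [0,0,0],"dr": [0,0,0]},{"offset": [0,0,0],"dr": [0,0,0]},{"offset": [0,0,0],"dr": [0,0,0]},{"offset": [0,0,0],"dr": [0,0,0]},{"offset": [0,0,0],"dr": [0,0,0]},{"offset": [0,0,-0.01],"dr": [0,0,0]},{"offset": [0,0,-0.025],"dr": [0,0,0]},{"offset": [0,0,-0.05],"dr": [0,0,0]},{"offset": [0,0,-0.09],"dr": [0,0,0]},{"offset": [0,0,-0.12],"dr": [0,0,0]},{"offset": [0,0,-0.12],"dr": [0,0,0]}], "gripper": 0.35}}

```text
time_s: 21.42
position: [0.5108, 0.401, 0.2938]
tcp_rot: [[-0.02, 1.0, 0.015], [1.0, 0.02, 0.008], [0.007, 0.015, -1.0]]
force: [0.9, 0.8, 1.4]
opening: 0.324
grasp_force: 0.0
```

>>> {"api": "servo_tool", "payload": {"targets": [{"offset": [0,-0.03,0],"dr": [0,0,0]},{"offset": [0,-0.06,0],"dr": [0,0,0]},{"offset": [0,-0.1,0],"dr": [0,0,0]},{"offset": [0,-0.12,0],"dr": [0,0,0]},{"offset": [0,-0.12,0],"dr": [0,0,0]},{"offset": [0,-0.12,0],"dr": [0,0,0]},{"offset": [0,-0.12,0],"dr": [0,0,0]},{"offset": [0,-0.12,0],"dr": [0,0,0]},{"offset": [0,-0.12,0],"dr": [0,0,0]},{"offset": [0,-0.12,0],"dr": [0,0,0]},{"offset": [0,-0.12,0],"dr": [0,0,0]},{"offset": [0,-0.12,0],"dr": [0,0,0]}]}}

```text
time_s: 22.42
position: [0.3876, 0.3963, 0.2844]
tcp_rot: [[-0.019, 1.0, 0.001], [1.0, 0.019, -0.0], [-0.0, 0.001, -1.0]]
force: [-0.3, 0.2, 0.4]
opening: 0.327
grasp_force: 0.0
```

```bash
cat > chk.py <<'E'
from h import *
c=cap('scene','sceneA%d.png'%int(bot.read_state()['time_s']*10)); s=bot.read_state(); print(s['time_s'],s['position'],s['force'])
h=cv2.cvtColor(c['color'],cv2.COLOR_RGB2HSV)
red=(((h[...,0]<8)|(h[...,0]>172))&(h[...,1]>140)&(h[...,2]>50)).astype(np.uint8)
n,l,st,ce=cv2.connectedComponentsWithStats(red)
for a,e in zip(st[1:],ce[1:]):
    if a[4]>8: print('red',a.tolist(),e.round(1))
X=lambda z,y:proj(c,loc(HK,-.04,y,z)).round(1)
print('expected tag: tab top',X(.19,0),'bar',X(.158,.026),X(.158,-.026),'bottom',X(.068,.03),X(.068,-.03))
E
python3 chk.py
```

```text
22.4667 [0.3874342  0.3963236  0.28448065] [ 0.09737296 -0.18689169  0.87464776]
red [41, 4, 8, 7, 35] [44.3  6.8]
red [63, 15, 7, 6, 30] [65.7 17.6]
red [49, 21, 8, 7, 35] [52.8 24.1]
red [362, 93, 10, 29, 95] [365.6 106.6]
red [322, 161, 10, 18, 95] [326.4 168.9]
red [310, 164, 10, 7, 22] [314.5 167. ]
red [362, 177, 6, 4, 20] [364.5 178.5]
red [249, 230, 7, 12, 37] [252.3 234.8]
red [255, 243, 3, 7, 9] [255.9 245.9]
red [228, 301, 20, 12, 78] [237.6 305.8]
red [232, 310, 18, 7, 46] [240.8 314.4]
red [303, 312, 3, 4, 10] [304.  313.8]
red [310, 318, 3, 4, 10] [311.1 319.2]
red [317, 323, 4, 4, 12] [318.3 324.8]
red [244, 371, 44, 29, 566] [265.5 385.8]
expected tag: tab top [369.2  82.7] bar [372.3  87.6] [364.3  96.7] bottom [370.2 111.5] [361.4 122.1]
```

The tag hangs on the hook where predicted. I'll wait for it to settle and confirm it is still.

>>> {"api": "servo_tool", "payload": {"targets": [{"offset": [0,0,0],"dr": [0,0,0]},{"offset": [0,0,0],"dr": [0,0,0]},{"offset": [0,0,0],"dr": [0,0,0]},{"offset": [0,0,0],"dr": [0,0,0]},{"offset": [0,0,0],"dr": [0,0,0]},{"offset": [0,0,0],"dr": [0,0,0]},{"offset": [0,0,0],"dr": [0,0,0]},{"offset": [0,0,0],"dr": [0,0,0]},{"offset": [0,0,0],"dr": [0,0,0]},{"offset": [0,0,0],"dr": [0,0,0]},{"offset": [0,0,0],"dr": [0,0,0]},{"offset": [0,0,0],"dr": [0,0,0]},{"offset": [0,0,0],"dr": [0,0,0]},{"offset": [0,0,0],"dr": [0,0,0]},{"offset": [0,0,0],"dr": [0,0,0]},{"offset": [0,0,0],"dr": [0,0,0]},{"offset": [0,0,0],"dr": [0,0,0]},{"offset": [0,0,0],"dr": [0,0,0]}]}}

```text
time_s: 23.97
position: [0.3871, 0.3964, 0.2847]
tcp_rot: [[-0.02, 1.0, 0.001], [1.0, 0.02, -0.0], [-0.0, 0.001, -1.0]]
force: [-0.1, -0.3, 0.1]
opening: 0.323
grasp_force: 0.0
```

```bash
python3 - <<'E'
from h import *
import glob
v=[viewer.capture('scene') for _ in range(4)]; old=cv2.imread('pics/sceneA224.png') if glob.glob('pics/sceneA224.png') else cv2.imread(sorted(glob.glob('pics/sceneA*'))[-1])
c=v[0]; im=lambda i:i['color'].astype(int)
print('diff 0.15s',abs(im(v[3])-im(v[0]))[75:130,350:385].max(2).mean(),'diff 1.5s',abs(im(c)-old[:,:,::-1].astype(int))[75:130,350:385].max(2).mean(),'bg',abs(im(v[3])-im(v[0]))[250:300,400:500].max(2).mean())
h=cv2.cvtColor(c['color'],cv2.COLOR_RGB2HSV);m=((h[...,0]>3)&(h[...,0]<17)&(h[...,1]>150)&(h[...,2]>80));ys,xs=np.nonzero(m[185:235,290:345]);print('pin head',len(xs),xs.mean()+290,ys.mean()+185)
red=(((h[...,0]<8)|(h[...,0]>172))&(h[...,1]>140)&(h[...,2]>50))[75:130,350:385]
dark=(c['color'].max(2)<45)[75:130,350:385]
for r,d in zip(red,dark): print(''.join('R' if a else '#' if b else '.' for a,b in zip(r,d)))
E
```

```text
diff 0.15s 2.2285714285714286 diff 1.5s 2.1994805194805194 bg 1.941
pin head 16 319.0 205.875
...................................
...................................
...................................
...................................
...................................
...................................
....................##.............
...................####............
..................#####............
.................#####.............
.................#####.............
.................#####.............
.................#####RR...........
.................#####RR...........
.................#####.............
.................#####R............
.................####RR............
.................####RR............
................RR#..RR............
..............RRRRR................
..............RRRR.................
..............RRR..................
..............RR.....R.............
..............R......R.........##..
..............RR.....R.............
..............R.....RR.............
..............R....RRR.............
..............R...RR..............
[... 273 characters left out ...]
RR............##
.............R.....RR..............
.............R...RRR.........#...#.
.............R...RR..........#.....
............RR..RRR..........#...#.
............RR..RR...............#.
............RRRRR................#.
............RRRR.............#..##.
............RRR....................
............RR.....................
............RR..............#......
............R...............#...#..
................................#..
............................#..##..
................................#..
...............................##..
...................................
...................................
...........................#...#...
...................................
```

The tag hangs upright and still, and the pin head is still at its stop. Handing in.

```bash
python3 -c "
from rig import ticket; print(ticket.hand_in())"
```

```text
the job is handed in; nothing more can be done
None
```

I handed the job in at about 24 s: the bolt is at its stop, the pin is fully home with its head against the rear V-block, and the largest red tag hangs still on the hook; no verdict came back.

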